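Mark the tub on the parts carousel and present it

ROBOT

A 7-joint arm with a two-finger parallel gripper is mounted at the origin on the work surface. World frame = base frame: x ahead of the robot, y to its left, z up, the work surface at z = 0. Lengths are in m, angles in rad, forces in N, time in s.
With the tool pointing down it reaches from about 0.425 to 0.875 m from the base axis. Payload 4.7 kg.
Tool frame: the origin (TCP) lies on the centre line of the jaws, within the pads' length; the fingertips stand ahead of it and the grasp point (between the pads) lies 2 mm behind it (nose_length is the z of the fingertips in the tool frame, in m); z points along the fingers, y is the line along which they close (so a half turn about z gives the same grasp; the last joint's range is limited). The gripper opens to 87 mm and grips with 3 to 60 N. Pads are 19 mm wide; open, the fingers measure 117 mm over their backs; the gripper's body (75 mm by 190 mm) begins 51 mm behind the grasp point.
Start: joints at [1.192, 0.321, -0.07, 1.45, 0.023, 1.371, -0.057], TCP at [0.249, -0.601, 0.24] pointing down, gripper open.
Joint ranges: [-2.86, 2.86], [-0.3, 2.09], [-1.38, 1.24], [0.06, 2.45], [-1.56, 4.7], [0.09, 2.05], [-2.69, 2.69]. Speed limits (rad/s): [2.57, 2.57, 3.14, 3.14, 3.14, 3.14, 3.14].

INTERFACE

Orientations are given as a rotation vector (axis times angle).
In Python, from bench import * gives the robot as it stands.
- The arm moves only by the tool send_rows, never from a script. Its arguments are lists of equal length, an entry for each row: "xyz": the shift along the tool's x, y, z in mm, a list of three; "dr": the turn, a rotation vector about the tool's x, y, z in rad, a list of three. A call has exactly 10 rows; each row is the pose to reach, as a shift and turn from the pose commanded when the call began, along the tool's axes at that moment; what a row does not reach only later rows make up. A row lasts 1/12 s, in which the tool goes at most 41.7 mm and 7.16 degrees, less where a joint would pass 70% of its speed; a pose out of reach is approached as far as the arm can. A call with a gripper value outside its range is refused whole. "jaw" is the finger opening in mm, from 0 to 87, set as the call begins (left out, the last holds). The fingers move at their own pace and stop on an object; "grip_force" is the grip in N (left out, the last holds). Time passes only in rows, so rows that repeat a pose let the fingers close, or fill a call up. It gives the time, the measured TCP pose, the force, the opening and the grip force at its end, in the units of the state.
- get_state(): the state, without advancing time (a new reading comes with each control period).
- get_image(name): name is "scene" or "top"; returns the picture (480x640x3 uint8, red, green, blue); there is no depth.
- calibration(name): a dict with "vfov" (degrees; the focal length in pixels is half the picture's height over the tangent of half this angle, whatever the lens; pixels are square), "cx", "cy" (the principal point, pixels), "rvec" (rotation vector, rad) and "tvec" (3), from world to camera coordinates, as OpenCV has them. Camera axes: x right, y down, z forward; pixel columns grow to the right and rows downward; lengths in m; the calibration is good to about 2 mm. A picture is of the moment at which its call begins. calibration takes no time and is no camera call.
- close_job(): hands the job in; it is judged then, once.
The state is a dict: "time": time; "joint_positions": joint angles; "qd": joint speeds; "joint_torque": joint torques, N m; "position": TCP position; "tool_rot": TCP orientation; "ft_force": force on the tool from outside, world axes, zero at the start; "torque": the same for the moment, N m; "grip_width": opening from 0.0 (shut) to 1.0 (fully open); "grip_force": force on a finger pad.
Only numpy, scipy, OpenCV 4.12 (cv2) and the standard library are available. Lean on these libraries where they do the work, as an engineer would, in place of code of your own. Each camera call takes 0.05 s, during which the arm holds its last target. There are 200 camera calls.

TASK

Hang the metal pick marker by its eye on the steel post beside the square tub of the parts carousel, so that it lies flat on the turntable, and let go of it. Then turn the turntable until that square tub and its post stand right at the fixed pointer on the carousel's foot, and finish while still gripping the turntable by one of its posts (not by the marker), holding it still there. Leave the carton, tape roll and screwdriver where they are.

Things in the scene. Friction and masses are not known exactly. Their poses are not given: they have to be found in the camera images.
- marker_tab (a point): Pick marker, bare aluminium, about 70 g: flat plate 70 x 34 x 6 mm, an 18 mm round hole (eye) near one end, an upright tab near the other: 28 mm along the plate (x), 12 mm thick (y), top 46 mm above the underside. Point: tab centre, 26 mm above the underside. x runs along the plate from eye to tab, z up. Grip the tab across its 12 mm. Starts flat on the table, left or right of the carousel.
- marker_eye (a point): Centre of the marker's eye at the plate's underside, 34 mm behind the tab's centre (along -x); axes as marker_tab's. The plate reaches 19 mm beyond it along -x.
- marker: The whole marker; origin at the centre of the plate's underside, axes as marker_tab's.
- post_foot (a point): Foot of the post beside the square tub, on its axis, at the turntable's top (34 mm above the table). Upright steel post, 10 mm diameter, 55 mm tall, rounded top. Its x axis points to the turntable's axis; outward (-x) there is free room for the marker's tab (the rim is 45 mm farther out). The tub's face is 21 mm inward.
- hub (a point): Turntable's axis at its top surface, 34 mm above the table; the axes turn with the turntable. Posts stand 105 mm from this axis.
- pointer (a point): The fixed pointer: a dark steel tongue 42 mm wide, 12 mm high, sticking out on the table from under the turntable, with a pointed end 221 mm from the turntable's axis, on the side facing the robot, give or take 20 degrees. Point: on its centre line, on top, 165 mm from the axis (just outside the rim). Its x axis points to the turntable's axis.
- turntable (a joint): Turntable angle in rad: 0 when the square tub and its post stand exactly at the pointer; grows counter-clockwise seen from above. Starts between 0.6 and 1.9. Turns freely both ways against light bearing friction (about 0.12 N m), without spring or detent.
- tubs (a point): What stands on the turntable (plywood disc, 300 mm diameter): four blue tubs 55 mm high, one square (52 x 52 mm), three round (54 mm), centred 58 mm from the axis; a 32 mm hub, 50 mm high; outside each tub an equal post (10 mm diameter, 55 mm tall), 105 mm from the axis. Point: on the axis, 12 mm below the disc's top; -x points to the square tub.
- carton: Bystander: cardboard carton 80 x 60 x 50 mm, at the side of the carousel where the marker is not; origin under its centre.
- tape: Bystander: roll of white tape lying flat, 90 mm wide, 19 mm high; origin under its centre.
- driver: Bystander: screwdriver lying on the table, far to the right, roughly along y.
Things that resemble listed ones, but are neither listed nor needed, are in the scene too. What is shaped like the marker but pink or yellow is not meant.

How it is judged:
By the outcome, as a careful person would: the job done as asked, in the order asked, and still so for the second after the job is handed in, while the arm keeps its last pose, push and grip.
It also fails if it takes over 53 s, if anything falls off the work surface, if the arm or the gripper's body presses on something with over 40 N, if the wrist force passes 120 N, or if a joint passes its speed limit or range.

## Working session

There is one attempt and no reset: what is moved stays moved. The work goes in short steps, Python scripts to look and compute and a tool call to move; the robot and the scene stay as the last step left them, time stands still between calls to the robot, and variables do not carry over. Pictures are saved under pics/ and viewed, at most 10 in all, crops included, and the job is handed in when it is done.

Besides the shell and the picture viewer there is one more tool, called after "Emit:" as name(argument=value, ...), one argument or row to a line, values as JSON. send_rows: Moves the arm, as the interface text tells. Its arguments: {"type":"object","properties":{"xyz":{"type":"array"},"dr":{"type":"array"},"jaw":{"type":"number"},"grip_force":{"type":"number"}},"required":["xyz","dr"]}

```bash
mkdir -p pics; cat > h.py <<'E'
from bench import *
import numpy as np, cv2
def cam(n):
    c=calibration(n); f=240/np.tan(np.radians(c["vfov"])/2)
    K=np.array([[f,0,c["cx"]],[0,f,c["cy"]],[0,0,1.]]); R=cv2.Rodrigues(np.array(c["rvec"],float))[0]
    return K,R,np.array(c["tvec"],float).ravel()
def ray(n,px):
    K,R,t=cam(n); d=R.T@np.linalg.inv(K)@np.array([px[0],px[1],1.]); return -R.T@t,d/np.linalg.norm(d)
def plane(n,px,z):
    o,d=ray(n,px); return o+d*(z-o[2])/d[2]
def tri(a,b):
    o1,d1=ray("scene",a);o2,d2=ray("top",b)
    s=np.linalg.lstsq(np.c_[d1,-d2],o2-o1,rcond=None)[0]
    p,q=o1+s[0]*d1,o2+s[1]*d2; return (p+q)/2,np.linalg.norm(p-q)
def proj(n,P):
    K,R,t=cam(n); c=K@(R@np.array(P,float)+t); return c[:2]/c[2]
E
python3 - <<'E'
from h import *
for n in("scene","top"):
    im=get_image(n); cv2.imwrite(f"pics/{n}0.png",im[:,:,::-1]); print(n,calibration(n),ray(n,(320,240)))
print({k:np.round(v,3) for k,v in get_state().items()})
import bench; print([x for x in dir(bench) if x[0]!='_'], globals().get('nose_length'))
E
```

```text
scene {'vfov': 47.83727449359587, 'cx': 328.29628346032183, 'cy': 244.78006052256163, 'rvec': array([ 0.95118861,  2.47137156, -1.07378808]), 'tvec': array([ 0.41876845, -0.18817488,  1.59271688])} (array([1.17392179, 0.68076125, 0.95183803]), array([-0.48013548, -0.55832232, -0.67656937]))
top {'vfov': 49.7205198025078, 'cx': 318.53332929380815, 'cy': 230.38711746220986, 'rvec': array([ 2.16141014, -2.14473537,  0.10736573]), 'tvec': array([-0.02921368,  0.56904298,  1.0281685 ])} (array([ 0.4456223 , -0.04351699,  1.08688586]), array([ 0.09807347,  0.01467349, -0.99507099]))
{'time': np.float64(0.1), 'joint_positions': array([ 1.192,  0.322, -0.07 ,  1.452,  0.023,  1.371, -0.057]), 'qd': array([ 0.001, -0.002, -0.001, -0.001, -0.001,  0.001, -0.   ]), 'joint_torque': array([-0.0000e+00, -4.9257e+01, -4.0600e-01, -3.1340e+01, -6.4000e-02,
        4.0000e-02,  0.0000e+00]), 'position': array([ 0.249, -0.6  ,  0.239]), 'tool_rot': array([-3.079e+00, -6.130e-01,  1.000e-03]), 'ft_force': array([ 0.751,  0.366, -0.097]), 'torque': array([ 0.003,  0.027, -0.008]), 'grip_force': np.float64(0.0), 'grip_width': np.float64(0.997)}
['MotionError', 'calibration', 'close_job', 'get_image', 'get_state', 'nose_length'] 0.017
```

View pics/top0.png

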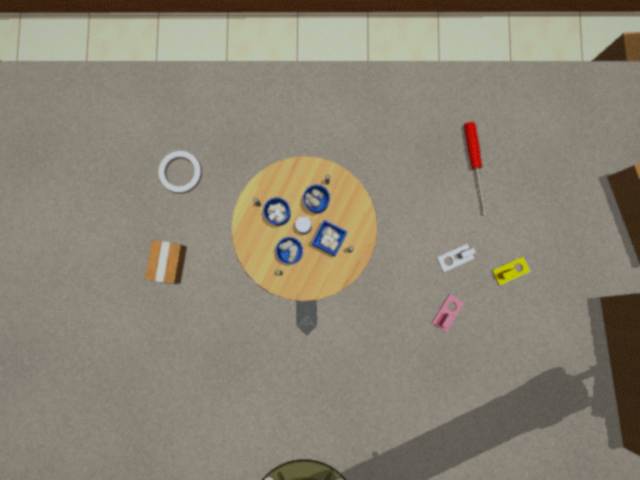

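View pics/scene0.png

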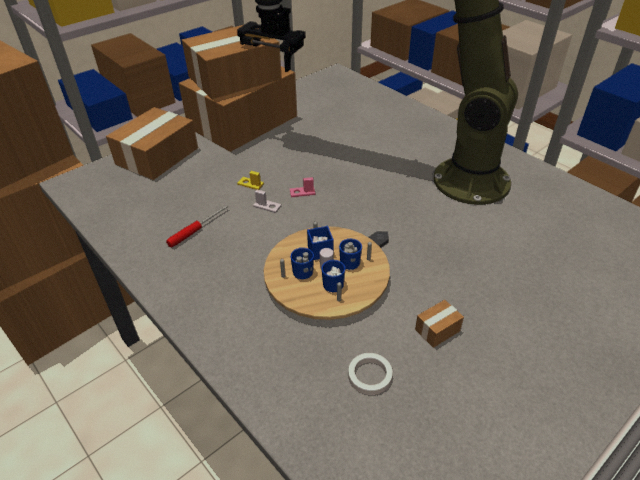

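Top view: the candidates are the bare-metal marker (457,258), the yellow one (511,271) and the pink one (448,312). The metal one fits because it is uncoloured. The square tub is at (330,238) with its post at (349,249), and the pointer tip is at (307,333). I'll confirm in one crop.

```bash
python3 - <<'E'
import cv2,numpy as np
a=cv2.imread("pics/top0.png");b=cv2.imread("pics/scene0.png")
r=lambda i,x,y,w,h:cv2.resize(i[y:y+h,x:x+w],(400,300),interpolation=cv2.INTER_CUBIC)
cv2.imwrite("pics/c1.png",np.vstack([np.hstack([r(a,425,235,60,45),r(a,290,205,80,60)]),np.hstack([r(b,240,180,60,45),r(b,280,215,80,60)])]))
E
```

```text
(no output)
```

View pics/c1.png

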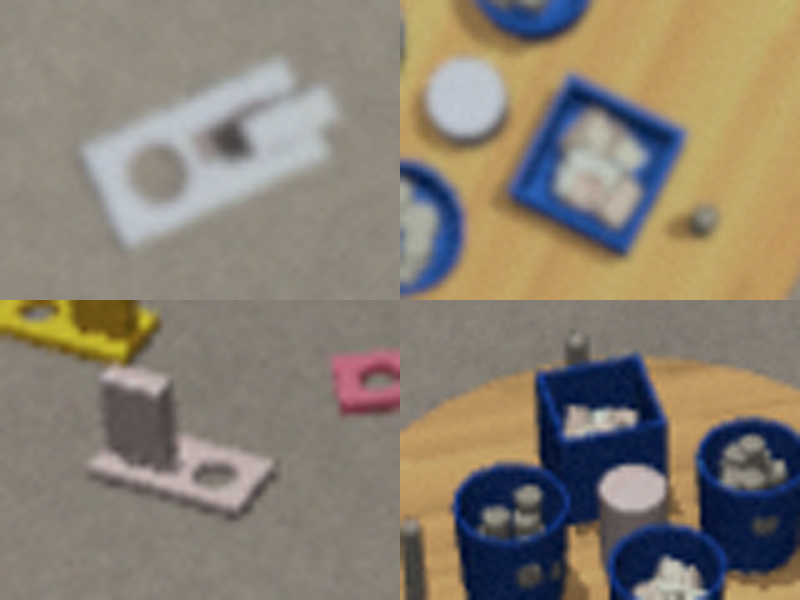

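Crop (top left/bottom left): the marker is bare metal. Its eye is at top px (448.3,260.4) and scene (271.8,205.8). The tab's top is at top (468.4,253.2) and scene (260.3,191.6). The right crops confirm the square tub, with its post's top at top (350.2,247.2) and scene (315,222).

```bash
cat > m.py <<'E'
from h import *
def disc(im):
    h=cv2.cvtColor(im,cv2.COLOR_RGB2HSV); m=cv2.inRange(h,(10,70,110),(25,255,255))
    m=cv2.morphologyEx(m,cv2.MORPH_CLOSE,np.ones((9,9)))
    cs=[c for c in cv2.findContours(m,0,1)[0]]; return cs
def circ(P):
    A=np.c_[2*P[:,:2],np.ones(len(P))]; s=np.linalg.lstsq(A,(P[:,:2]**2).sum(1),rcond=None)[0]
    return s[:2],np.sqrt(s[2]+s[:2]@s[:2])
E
python3 - <<'E'
from m import *
for n,a,b in [("eye",(271.8,205.8),(448.3,260.4)),("tabtop",(260.3,191.6),(468.4,253.2)),("posttop",(315.,222.),(350.2,247.2))]:
    print(n,np.round(tri(a,b),4) if 0 else (np.round(tri(a,b)[0],4),round(tri(a,b)[1],4)))
print("eye top/scene at z=.006",plane("top",(448.3,260.4),.006),plane("scene",(271.8,205.8),.006))
print("tabtop .046",plane("top",(468.4,253.2),.046),plane("scene",(260.3,191.6),.046))
T=cv2.imread("pics/top0.png")[:,:,::-1]; S=cv2.imread("pics/scene0.png")[:,:,::-1]
for n,im,c0 in(("top",T,(305,228)),("scene",S,(327,270))):
    for c in disc(im):
        if cv2.contourArea(c)>5000 and cv2.pointPolygonTest(c,c0,False)>0:
            hull=cv2.convexHull(c)[:,0].astype(float)
            if n=="scene": hull=hull[hull[:,1]<300]
            P=np.array([plane(n,p,.034) for p in hull]); 
            for _ in range(3):
                cc,r=circ(P); e=abs(np.hypot(*(P[:,:2]-cc).T)-r); P=P[e<.004]
            print(n,"disc",cc,r,len(P))
# marker plate mask, top
h=cv2.cvtColor(np.ascontiguousarray(T),cv2.COLOR_RGB2HSV)
m=cv2.inRange(T,(165,165,165),(255,255,255)); m[:, :430]=0; m[:,485:]=0; m[:235]=0; m[285:]=0
n,l,s,c=cv2.connectedComponentsWithStats(m); k=1+np.argmax(s[1:,4]); print(s[k],c[k])
ct=max(cv2.findContours((l==k).astype('uint8'),0,1)[0],key=cv2.contourArea)[:,0]
P=np.array([plane("top",p,.006)[:2] for p in ct]); r=cv2.minAreaRect((P*1000).astype('float32')); print(r)
# pointer
g=T.max(2); m=((g<95)).astype('uint8'); m[:300]=0; m[340:]=0; m[:,:285]=0; m[:,330:]=0
ys,xs=np.nonzero(m); P=np.array([plane("top",p,.012)[:2] for p in zip(xs,ys)]); print(len(P),P.mean(0),P.min(0),P.max(0))
for y in range(302,336,4):
    q=xs[ys==y]; 
    if len(q): print(y,q.min(),q.max(),plane("top",((q.min()+q.max())/2,y),.012))
E
```

```text
eye (array([ 0.5107, -0.2936,  0.0078]), np.float64(0.0016))
tabtop (array([ 0.523 , -0.325 ,  0.0456]), np.float64(0.0021))
posttop (array([ 0.5298, -0.0867,  0.0913]), np.float64(0.0012))
eye top/scene at z=.006 [ 0.51144208 -0.29462149  0.006     ] [ 0.50904022 -0.29473251  0.006     ]
tabtop .046 [ 0.52374535 -0.32572946  0.046     ] [ 0.52267494 -0.32364911  0.046     ]
top disc [0.5758646  0.00543244] 0.1497648167232211 58
[438 244  37  28 424] [456.52358491 257.10613208]
((519.29248046875, -312.60302734375), (34.249542236328125, 76.84877014160156), 24.256929397583008)
456 [ 0.39786521 -0.0004423 ] [ 0.36047615 -0.01888288] [0.42540941 0.01858909]
302 297 315 [4.23222125e-01 6.00900496e-05 1.20000000e-02]
306 297 315 [ 4.15077119e-01 -3.39701477e-05  1.20000000e-02]
310 297 315 [ 4.06946633e-01 -1.27862682e-04  1.20000000e-02]
314 297 315 [ 3.98830626e-01 -2.21588000e-04  1.20000000e-02]
318 297 315 [ 3.90729060e-01 -3.15146549e-04  1.20000000e-02]
322 297 315 [ 0.3826419  -0.00040854  0.012     ]
326 299 314 [ 0.37457915 -0.00152535  0.012     ]
330 303 310 [ 0.3665208 -0.0016175  0.012    ]
```

```bash
cat > go.py <<'E'
from h import *
from scipy.spatial.transform import Rotation as Ro
def Rt(psi):
    p=np.radians(psi); y=np.array([np.cos(p),np.sin(p),0]); z=np.array([0,0,-1.]); return np.c_[np.cross(y,z),y,z]
def go(*targets):
    s=get_state(); p=np.array(s["position"]); R=Ro.from_rotvec(s["tool_rot"]).as_matrix()
    print("t",round(float(s["time"]),2),"p",p.round(4),"ypsi",np.degrees(np.arctan2(R[1,1],R[0,1])).round(2),"tilt",np.degrees(np.arccos(-R[2,2])).round(2),"F",np.round(s["ft_force"],1),"w",round(float(s["grip_width"])*87,1),"gf",round(float(s["grip_force"]),1),"q7",s["joint_positions"][6].round(2))
    for x,y,z,psi in targets:
        print("xyz",(R.T@(np.array([x,y,z])-p)*1000).round(1).tolist(),"dr",Ro.from_matrix(R.T@Rt(psi)).as_rotvec().round(3).tolist())
E
python3 - <<'E'
from go import *
go((.5235,-.325,.12,24))
E
```

```text
t 0.1 p [ 0.2486 -0.6001  0.2386] ypsi -67.49 tilt 0.1 F [ 0.8  0.4 -0.1] w 86.7 gf 0.0 q7 -0.06
xyz [359.3, -148.6, 118.8] dr [-0.001, -0.001, -1.597]
```

Emit:
send_rows(
  xyz=[
    [359, -149, 119],
    [359, -149, 119],
    [359, -149, 119],
    [359, -149, 119],
    [359, -149, 119],
    [359, -149, 119],
    [359, -149, 119],
    [359, -149, 119],
    [359, -149, 119],
    [359, -149, 119],
  ],
  dr=[
    [0, 0, -1.597],
    [0, 0, -1.597],
    [0, 0, -1.597],
    [0, 0, -1.597],
    [0, 0, -1.597],
    [0, 0, -1.597],
    [0, 0, -1.597],
    [0, 0, -1.597],
    [0, 0, -1.597],
    [0, 0, -1.597],
  ],
  jaw=50,
  grip_force=20,
)

```text
time: 0.93
position: [0.5253, -0.3215, 0.1193]
tool_rot: [-2.129, -2.309, -0.002]
ft_force: [0.1, -0.5, 0.7]
grip_width: 0.574
grip_force: 0.0
```

```bash
python3 - <<'E'
from go import *
go((.5235,-.325,.12,24),(.5235,-.325,.027,24))
E
```

```text
t 0.93 p [ 0.5253 -0.3215  0.1193] ypsi 4.65 tilt 0.12 F [ 0.1 -0.5  0.7] w 50.0 gf 0.0 q7 0.47
xyz [-3.4, -2.1, -0.7] dr [0.0, -0.002, -0.338]
xyz [-3.5, -2.1, 92.3] dr [0.0, -0.002, -0.338]
```

Emit:
send_rows(
  xyz=[
    [0, 0, 0],
    [0, 0, 0],
    [0, 0, 0],
    [0, 0, 10],
    [0, 0, 20],
    [0, 0, 30],
    [0, 0, 40],
    [0, 0, 40],
    [0, 0, 40],
    [0, 0, 40],
  ],
  dr=[
    [0, 0, -0.12],
    [0, 0, -0.24],
    [0, 0, -0.338],
    [0, 0, -0.338],
    [0, 0, -0.338],
    [0, 0, -0.338],
    [0, 0, -0.338],
    [0, 0, -0.338],
    [0, 0, -0.338],
    [0, 0, -0.338],
  ],
)

```text
time: 1.77
position: [0.5236, -0.3255, 0.0806]
tool_rot: [1.723, 2.627, 0.0]
ft_force: [0.1, -0.3, 0.3]
grip_width: 0.577
grip_force: 0.0
```

```bash
python3 - <<'E'
from go import *
go((.5235,-.325,.027,24))
im=get_image("scene"); cv2.imwrite("pics/s1.png",cv2.resize(im[150:240,210:330,::-1],(800,600),interpolation=cv2.INTER_CUBIC))
E
```

```text
t 1.77 p [ 0.5236 -0.3255  0.0806] ypsi 23.47 tilt 0.01 F [ 0.1 -0.3  0.3] w 50.2 gf 0.0 q7 0.77
xyz [0.5, 0.1, 53.6] dr [0.0, 0.0, -0.009]
```

View pics/s1.png

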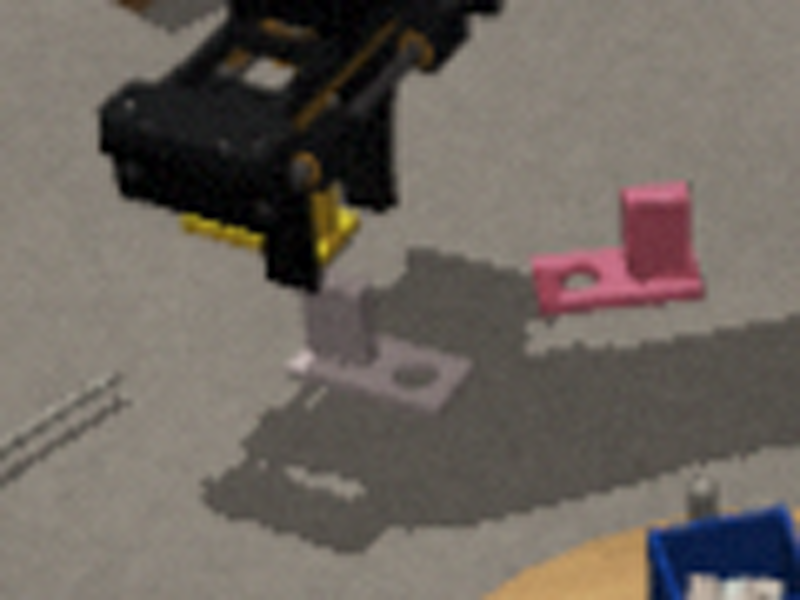

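The crop shows the fingers straddling the metal marker's tab (340,320), with the yellow and pink markers clear of them. I'll descend and grip.

Emit:
send_rows(
  xyz=[
    [0, 0, 10],
    [0, 0, 20],
    [0, 0, 30],
    [0, 0, 40],
    [0, 0, 47],
    [0, 0, 51],
    [0, 0, 53],
    [0, 0, 53],
    [0, 0, 53],
    [0, 0, 53],
  ],
  dr=[
    [0, 0, -0.009],
    [0, 0, -0.009],
    [0, 0, -0.009],
    [0, 0, -0.009],
    [0, 0, -0.009],
    [0, 0, -0.009],
    [0, 0, -0.009],
    [0, 0, -0.009],
    [0, 0, -0.009],
    [0, 0, -0.009],
  ],
)

```text
time: 2.65
position: [0.5239, -0.3257, 0.0281]
tool_rot: [1.71, 2.634, -0.0]
ft_force: [-1.1, 0.4, 0.9]
grip_width: 0.572
grip_force: 0.0
```

Emit:
send_rows(
  xyz=[
    [0, 0, 0],
    [0, 0, 0],
    [0, 0, 0],
    [0, 0, 0],
    [0, 0, 0],
    [0, 0, 0],
    [0, 0, 0],
    [0, 0, 0],
    [0, 0, 0],
    [0, 0, 0],
  ],
  dr=[
    [0, 0, 0],
    [0, 0, 0],
    [0, 0, 0],
    [0, 0, 0],
    [0, 0, 0],
    [0, 0, 0],
    [0, 0, 0],
    [0, 0, 0],
    [0, 0, 0],
    [0, 0, 0],
  ],
  jaw=0,
  grip_force=25,
)

```text
time: 3.48
position: [0.5234, -0.3255, 0.0276]
tool_rot: [1.711, 2.635, -0.0]
ft_force: [-0.5, -0.2, 0.1]
grip_width: 0.136
grip_force: 25.0
```

Emit:
send_rows(
  xyz=[
    [0, 0, -5],
    [0, 0, -15],
    [0, 0, -30],
    [0, 0, -50],
    [0, 0, -70],
    [0, 0, -90],
    [0, 0, -110],
    [0, 0, -120],
    [0, 0, -120],
    [0, 0, -120],
  ],
  dr=[
    [0, 0, 0],
    [0, 0, 0],
    [0, 0, 0],
    [0, 0, 0],
    [0, 0, 0],
    [0, 0, 0],
    [0, 0, 0],
    [0, 0, 0],
    [0, 0, 0],
    [0, 0, 0],
  ],
)

```text
time: 4.32
position: [0.5235, -0.3256, 0.148]
tool_rot: [1.71, 2.634, -0.001]
ft_force: [-0.7, -0.8, -1.3]
grip_width: 0.142
grip_force: 25.0
```

```bash
python3 - <<'E'
from go import *
hub=np.array([.5758,.0054]); pt=np.array([.5298,-.0867]); u=(pt-hub)/np.linalg.norm(pt-hub); a=np.degrees(np.arctan2(u[1],u[0])); print(a)
t=hub+u*.1395; print(t)
go((t[0],t[1],.16,a+90))
for n in("scene","top"):
    im=get_image(n); cv2.imwrite(f"pics/{n}2.png",im[:,:,::-1])
a=cv2.imread("pics/top2.png");b=cv2.imread("pics/scene2.png")
r=lambda i,x,y,w,h:cv2.resize(i[y:y+h,x:x+w],(400,300),interpolation=cv2.INTER_CUBIC)
cv2.imwrite("pics/c2.png",np.vstack([np.hstack([r(a,410,210,120,90),r(a,290,205,80,60)]),np.hstack([r(b,220,110,100,75),r(b,280,215,80,60)])]))
E
```

```text
-116.54016161325998
[ 0.51346791 -0.11939968]
t 4.32 p [ 0.5235 -0.3256  0.148 ] ypsi 24.01 tilt 0.06 F [-0.7 -0.8 -1.3] w 12.4 gf 25.0 q7 0.81
xyz [192.4, 74.7, -12.2] dr [0.001, 0.001, 0.882]
```

View pics/c2.png

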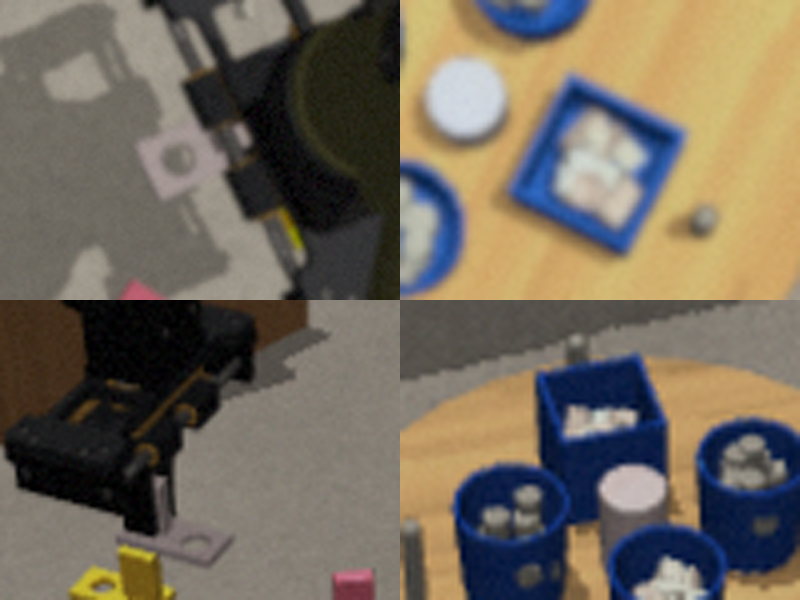

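The marker is held level. Its eye is at top px (463.6,257.0) and scene (269.1,170.9). Next I'll move it above the post.

```bash
python3 - <<'E'
from go import *
P,e=tri((269.1,170.9),(463.6,257.0)); s=get_state(); R=Ro.from_rotvec(s["tool_rot"]).as_matrix(); v=P-np.array(s["position"])
print(P,e,"eye in tool mm",R.T@v*1000, "heading",np.degrees(np.arctan2(-v[1],-v[0])))
E
```

```text
[ 0.50949457 -0.29417312  0.12445437] 0.003464052214220639 eye in tool mm [33.5105798   0.65397764 21.79418293] heading -67.05714130125004
```

Emit:
send_rows(
  xyz=[
    [20, 8, -2],
    [40, 16, -4],
    [60, 24, -6],
    [80, 32, -8],
    [100, 40, -10],
    [120, 48, -12],
    [145, 57, -12],
    [170, 66, -12],
    [185, 72, -12],
    [192, 75, -12],
  ],
  dr=[
    [0, 0, 0.09],
    [0, 0, 0.18],
    [0, 0, 0.27],
    [0, 0, 0.36],
    [0, 0, 0.45],
    [0, 0, 0.54],
    [0, 0, 0.63],
    [0, 0, 0.72],
    [0, 0, 0.81],
    [0, 0, 0.882],
  ],
)

```text
time: 5.25
position: [0.5128, -0.1159, 0.1581]
tool_rot: [-2.67, -1.651, 0.002]
ft_force: [-0.3, -0.0, -0.4]
grip_width: 0.134
grip_force: 25.0
```

Emit:
send_rows(
  xyz=[
    [0, 0, 0],
    [0, 0, 0],
    [0, 0, 10],
    [0, 0, 20],
    [0, 0, 30],
    [0, 0, 30],
    [0, 0, 30],
    [0, 0, 30],
    [0, 0, 30],
    [0, 0, 30],
  ],
  dr=[
    [0, 0, 0],
    [0, 0, 0],
    [0, 0, 0],
    [0, 0, 0],
    [0, 0, 0],
    [0, 0, 0],
    [0, 0, 0],
    [0, 0, 0],
    [0, 0, 0],
    [0, 0, 0],
  ],
)

```text
time: 6.08
position: [0.5142, -0.1197, 0.1301]
tool_rot: [2.671, 1.652, 0.001]
ft_force: [0.4, -0.8, -0.4]
grip_width: 0.137
grip_force: 25.0
```

```bash
python3 - <<'E'
from go import *
go((.51347,-.1194,.13,-26.54))
for n in("scene","top"):
    im=get_image(n); cv2.imwrite(f"pics/{n}3.png",im[:,:,::-1])
a=cv2.imread("pics/top3.png");b=cv2.imread("pics/scene3.png")
r=lambda i,x,y,w,h:cv2.resize(i[y:y+h,x:x+w],(400,600),interpolation=cv2.INTER_CUBIC)
cv2.imwrite("pics/c3.png",np.hstack([r(a,325,215,50,75),r(b,285,180,50,75)]))
E
```

```text
t 6.08 p [ 0.5142 -0.1197  0.1301] ypsi -26.52 tilt 0.06 F [ 0.4 -0.8 -0.4] w 11.9 gf 25.0 q7 -0.36
xyz [-0.1, -0.8, 0.1] dr [0.001, -0.0, 0.0]
```

View pics/c3.png

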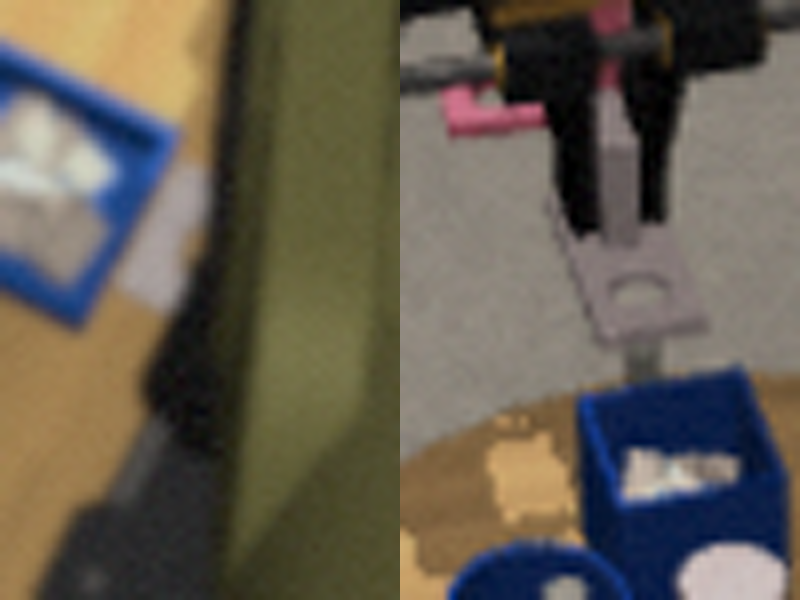

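The scene crop shows the eye at (314.8,216.1) and the post directly below it at column 315. I'll check the offset.

```bash
python3 - <<'E'
from go import *
s=get_state();z=s["position"][2]
for dz in(.022,.0245): print("eye",plane("scene",(314.8,216.1),z-dz))
print("post",plane("scene",(315.,222.),.089),plane("scene",(315.,222.),.0913),plane("top",(350.2,247.2),.089),plane("top",(350.2,247.2),.0913))
R=Ro.from_rotvec(s["tool_rot"]).as_matrix(); print("eye by tool",np.array(s["position"])+R@np.array([33.8,.3,24])/1000)
E
```

```text
eye [ 0.52787588 -0.08818883  0.10798525]
eye [ 0.5259619  -0.09046693  0.10548525]
post [ 0.5276598  -0.08826555  0.089     ] [ 0.52938249 -0.08621562  0.0913    ] [ 0.53042018 -0.08722957  0.089     ] [ 0.53022473 -0.08712882  0.0913    ]
eye by tool [ 0.52950275 -0.08950091  0.10598578]
```

Emit:
send_rows(
  xyz=[
    [0, 0, 5],
    [0, 0, 10],
    [0, 0, 15],
    [0, 0, 20],
    [0, 0, 25],
    [0, 0, 30],
    [0, 0, 35],
    [0, 0, 40],
    [0, 0, 40],
    [0, 0, 40],
  ],
  dr=[
    [0, 0, 0],
    [0, 0, 0],
    [0, 0, 0],
    [0, 0, 0],
    [0, 0, 0],
    [0, 0, 0],
    [0, 0, 0],
    [0, 0, 0],
    [0, 0, 0],
    [0, 0, 0],
  ],
)

```text
time: 7.02
position: [0.5136, -0.1195, 0.0892]
tool_rot: [-2.671, -1.652, 0.001]
ft_force: [0.1, -0.4, -0.6]
grip_width: 0.134
grip_force: 25.0
```

```bash
python3 - <<'E'
from go import *
go((.51347,-.1194,.0615,-26.54))
b=get_image("scene")[:,:,::-1]
cv2.imwrite("pics/c4.png",cv2.resize(b[180:255,275:375],(800,600),interpolation=cv2.INTER_CUBIC))
E
```

```text
t 7.02 p [ 0.5136 -0.1195  0.0892] ypsi -26.53 tilt 0.04 F [ 0.1 -0.4 -0.6] w 11.7 gf 25.0 q7 -0.39
xyz [0.0, -0.1, 27.7] dr [-0.001, 0.0, 0.0]
```

View pics/c4.png

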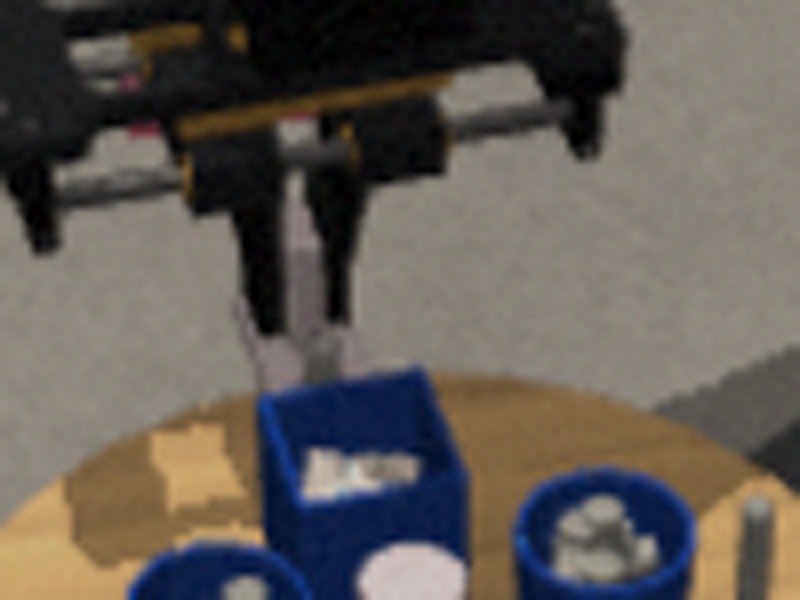

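The post now pokes up through the eye at crop (322,355), with no force. I'll lower the rest of the way.

Emit:
send_rows(
  xyz=[
    [0, 0, 4],
    [0, 0, 8],
    [0, 0, 12],
    [0, 0, 16],
    [0, 0, 20],
    [0, 0, 23],
    [0, 0, 25],
    [0, 0, 27],
    [0, 0, 27],
    [0, 0, 27],
  ],
  dr=[
    [0, 0, 0],
    [0, 0, 0],
    [0, 0, 0],
    [0, 0, 0],
    [0, 0, 0],
    [0, 0, 0],
    [0, 0, 0],
    [0, 0, 0],
    [0, 0, 0],
    [0, 0, 0],
  ],
)

```text
time: 7.9
position: [0.5138, -0.1195, 0.0625]
tool_rot: [-2.672, -1.653, 0.0]
ft_force: [-0.3, -1.3, -0.9]
grip_width: 0.14
grip_force: 25.0
```

Emit:
send_rows(
  xyz=[
    [0, 0, 0.5],
    [0, 0, 1],
    [0, 0, 1.5],
    [0, 0, 2],
    [0, 0, 2],
    [0, 0, 2],
    [0, 0, 2],
    [0, 0, 2],
    [0, 0, 2],
    [0, 0, 2],
  ],
  dr=[
    [0, 0, 0],
    [0, 0, 0],
    [0, 0, 0],
    [0, 0, 0],
    [0, 0, 0],
    [0, 0, 0],
    [0, 0, 0],
    [0, 0, 0],
    [0, 0, 0],
    [0, 0, 0],
  ],
)

```text
time: 8.73
position: [0.5144, -0.1199, 0.0615]
tool_rot: [2.671, 1.652, 0.001]
ft_force: [-0.7, -1.4, 5.4]
grip_width: 0.136
grip_force: 25.0
```

Emit:
send_rows(
  xyz=[
    [0, 0, 0],
    [0, 0, 0],
    [0, 0, 0],
    [0, 0, 0],
    [0, 0, 0],
    [0, 0, 0],
    [0, 0, 0],
    [0, 0, 0],
    [0, 0, 0],
    [0, 0, 0],
  ],
  dr=[
    [0, 0, 0],
    [0, 0, 0],
    [0, 0, 0],
    [0, 0, 0],
    [0, 0, 0],
    [0, 0, 0],
    [0, 0, 0],
    [0, 0, 0],
    [0, 0, 0],
    [0, 0, 0],
  ],
  jaw=36,
)

```text
time: 9.57
position: [0.5138, -0.1196, 0.0605]
tool_rot: [2.672, 1.653, -0.0]
ft_force: [-0.2, -0.5, -0.7]
grip_width: 0.414
grip_force: 0.0
```

Emit:
send_rows(
  xyz=[
    [0, 0, -5],
    [0, 0, -15],
    [0, 0, -30],
    [0, 0, -45],
    [0, 0, -60],
    [0, 0, -75],
    [0, 0, -90],
    [0, 0, -90],
    [0, 0, -90],
    [0, 0, -90],
  ],
  dr=[
    [0, 0, 0],
    [0, 0, 0],
    [0, 0, 0],
    [0, 0, 0],
    [0, 0, 0],
    [0, 0, 0],
    [0, 0, 0],
    [0, 0, 0],
    [0, 0, 0],
    [0, 0, 0],
  ],
)

```text
time: 10.4
position: [0.5135, -0.1195, 0.1503]
tool_rot: [-2.672, -1.652, 0.001]
ft_force: [-0.7, 0.6, -0.3]
grip_width: 0.414
grip_force: 0.0
```

```bash
python3 - <<'E'
from go import *
go((.5298,-.0868,.125,-26.54),(.5298,-.0868,.072,-26.54))
b=get_image("scene")[:,:,::-1]
cv2.imwrite("pics/c5.png",cv2.resize(b[180:255,275:375],(800,600),interpolation=cv2.INTER_CUBIC))
E
```

```text
t 10.4 p [ 0.5135 -0.1195  0.1503] ypsi -26.53 tilt 0.03 F [-0.7  0.6 -0.3] w 36.0 gf 0.0 q7 -0.35
xyz [36.6, -0.0, 25.3] dr [-0.0, 0.0, 0.0]
xyz [36.6, 0.0, 78.3] dr [-0.0, 0.0, 0.0]
```

View pics/c5.png

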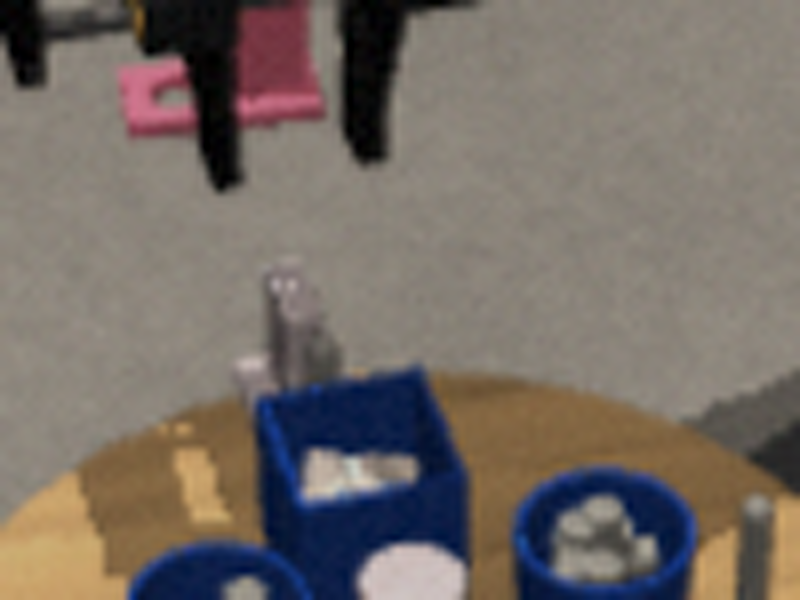

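The marker lies flat with the post through its eye, and the fingers are clear. Next I'll grip that post above the plate.

Emit:
send_rows(
  xyz=[
    [10, 0, 0],
    [20, 0, 0],
    [30, 0, 0],
    [35, 0, 5],
    [35, 0, 20],
    [35, 0, 35],
    [35, 0, 50],
    [35, 0, 65],
    [35, 0, 78],
    [35, 0, 78],
  ],
  dr=[
    [0, 0, 0],
    [0, 0, 0],
    [0, 0, 0],
    [0, 0, 0],
    [0, 0, 0],
    [0, 0, 0],
    [0, 0, 0],
    [0, 0, 0],
    [0, 0, 0],
    [0, 0, 0],
  ],
)

```text
time: 11.28
position: [0.5274, -0.0872, 0.0694]
tool_rot: [-2.668, -1.652, 0.006]
ft_force: [-0.6, -0.4, -0.3]
grip_width: 0.41
grip_force: 0.0
```

Emit:
send_rows(
  xyz=[
    [0, 0, 0],
    [0, 0, 0],
    [0, 0, 0],
    [0, 0, 0],
    [0, 0, 0],
    [0, 0, 0],
    [0, 0, 0],
    [0, 0, 0],
    [0, 0, 0],
    [0, 0, 0],
  ],
  dr=[
    [0, 0, 0],
    [0, 0, 0],
    [0, 0, 0],
    [0, 0, 0],
    [0, 0, 0],
    [0, 0, 0],
    [0, 0, 0],
    [0, 0, 0],
    [0, 0, 0],
    [0, 0, 0],
  ],
  jaw=0,
  grip_force=30,
)

```text
time: 12.12
position: [0.5299, -0.0884, 0.0732]
tool_rot: [2.671, 1.652, 0.001]
ft_force: [-1.6, 0.4, 5.6]
grip_width: 0.099
grip_force: 30.0
```

```bash
python3 - <<'E'
from go import *
go()
# arc rows about hub, 6 deg-ish per row slower: total 61.5 deg over 20 rows
s=get_state();p=np.array(s["position"]);R=Ro.from_rotvec(s["tool_rot"]).as_matrix()
hub=np.array([.5758,.0054,p[2]]); print("r",np.linalg.norm(p-hub), np.degrees(np.arctan2(*(p-hub)[1::-1])))
xs=[];
for k in range(1,11):
    d=-3*k; Q=Ro.from_euler('z',d,degrees=True).as_matrix()
    xs.append((R.T@(hub+Q@(p-hub)-p)*1000).round(1).tolist())
print(xs,Ro.from_matrix(R.T@Q@R).as_rotvec())
E
```

```text
t 12.12 p [ 0.5299 -0.0884  0.0732] ypsi -26.53 tilt 0.06 F [-1.6  0.4  5.6] w 8.6 gf 30.0 q7 -0.47
r 0.10438404543202726 -116.07788913406544
[[0.1, -5.5, -0.0], [0.5, -10.9, -0.0], [1.2, -16.3, -0.0], [2.1, -21.7, -0.0], [3.3, -27.0, -0.0], [4.9, -32.3, -0.0], [6.6, -37.5, -0.0], [8.7, -42.5, -0.0], [11.0, -47.5, -0.1], [13.6, -52.3, -0.1]] [ 1.84249838e-06 -5.69906402e-04  5.23598465e-01]
```

Emit:
send_rows(
  xyz=[
    [0.1, -5.5, 0],
    [0.6, -10.9, 0],
    [1.3, -16.4, 0],
    [2.3, -21.8, 0],
    [3.6, -27.1, 0],
    [5.1, -32.3, 0],
    [6.9, -37.5, 0],
    [9.0, -42.6, 0],
    [11.4, -47.5, 0],
    [14.0, -52.3, 0],
  ],
  dr=[
    [0, 0, 0.0524],
    [0, 0, 0.1047],
    [0, 0, 0.157],
    [0, 0, 0.209],
    [0, 0, 0.262],
    [0, 0, 0.314],
    [0, 0, 0.367],
    [0, 0, 0.419],
    [0, 0, 0.471],
    [0, 0, 0.5236],
  ],
)

```text
time: 12.95
position: [0.4896, -0.053, 0.0732]
tool_rot: [3.008, 0.9, 0.002]
ft_force: [0.3, -1.7, 4.5]
grip_width: 0.103
grip_force: 30.0
```

```bash
python3 - <<'E'
from go import *
go()
p=np.array(get_state()["position"])[:2]-[.5758,.0054]; print(np.hypot(*p),np.degrees(np.arctan2(p[1],p[0])))
E
```

```text
t 12.95 p [ 0.4896 -0.053   0.0732] ypsi -56.7 tilt 0.14 F [ 0.3 -1.7  4.5] w 8.9 gf 30.0 q7 -1.02
0.10415649126684721 -145.86651201778682
```

Forces are small, so I'll make the second arc.

Emit:
send_rows(
  xyz=[
    [0.1, -5.5, 0],
    [0.6, -10.9, 0],
    [1.3, -16.4, 0],
    [2.3, -21.8, 0],
    [3.6, -27.1, 0],
    [5.1, -32.3, 0],
    [6.9, -37.5, 0],
    [9.0, -42.6, 0],
    [11.4, -47.5, 0],
    [14.0, -52.3, 0],
  ],
  dr=[
    [0, 0, 0.0524],
    [0, 0, 0.1047],
    [0, 0, 0.157],
    [0, 0, 0.209],
    [0, 0, 0.262],
    [0, 0, 0.314],
    [0, 0, 0.367],
    [0, 0, 0.419],
    [0, 0, 0.471],
    [0, 0, 0.5236],
  ],
)

```text
time: 13.78
position: [0.4722, -0.0016, 0.0732]
tool_rot: [3.139, 0.09, 0.002]
ft_force: [-0.2, -2.0, 5.4]
grip_width: 0.104
grip_force: 30.0
```

Emit:
send_rows(
  xyz=[
    [0, 0, 0],
    [0, 0, 0],
    [0, 0, 0],
    [0, 0, 0],
    [0, 0, 0],
    [0, 0, 0],
    [0, 0, 0],
    [0, 0, 0],
    [0, 0, 0],
    [0, 0, 0],
  ],
  dr=[
    [0, 0, 0],
    [0, 0, 0],
    [0, 0, 0],
    [0, 0, 0],
    [0, 0, 0],
    [0, 0, 0],
    [0, 0, 0],
    [0, 0, 0],
    [0, 0, 0],
    [0, 0, 0],
  ],
)

```text
time: 14.62
position: [0.4721, -0.0006, 0.0732]
tool_rot: [-3.14, -0.096, -0.001]
ft_force: [-1.5, 1.4, 6.5]
grip_width: 0.107
grip_force: 30.0
```

```bash
python3 - <<'E'
from go import *
go()
p=np.array(get_state()["position"])[:2]-[.5758,.0054]; print(np.hypot(*p),np.degrees(np.arctan2(p[1],p[0])))
a=get_image("top")[:,:,::-1];b=get_image("scene")[:,:,::-1]
cv2.imwrite("pics/top6.png",a);cv2.imwrite("pics/scene6.png",b)
r=lambda i,x,y,w,h:cv2.resize(i[y:y+h,x:x+w],(400,600),interpolation=cv2.INTER_CUBIC)
cv2.imwrite("pics/c6.png",np.hstack([r(a,255,150,120,180),r(b,310,190,100,150)]))
E
```

```text
t 14.62 p [ 0.4721 -0.0006  0.0732] ypsi -86.51 tilt 0.05 F [-1.5  1.4  6.5] w 9.3 gf 30.0 q7 -1.63
0.10384652498333496 -176.69417184137737
```

View pics/c6.png

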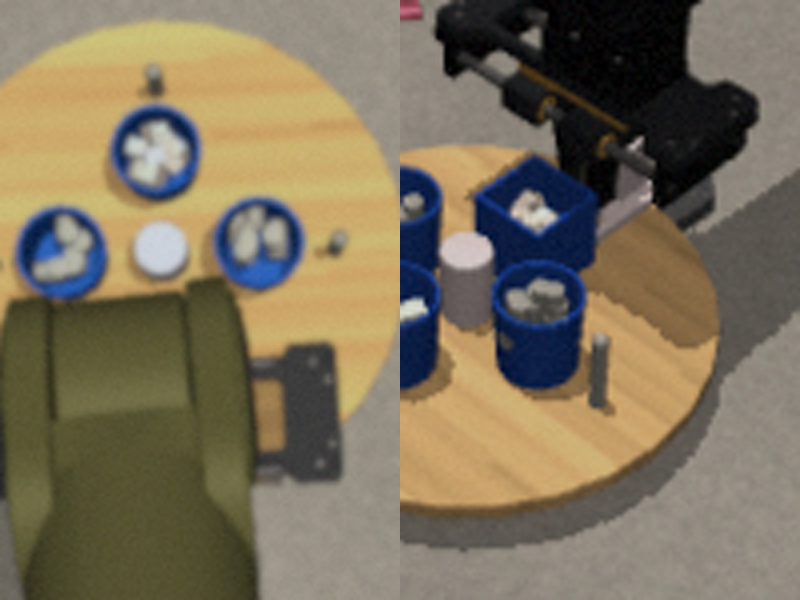

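Left: the three round tubs (rims at crop (62,253), (155,150), (258,243)) and hub (160,248) are visible; the marker and square tub hide under the arm. Right: the square tub is at the pointer, with the marker flat and still on the post. Next I'll measure the angle from the tub rims against the pointer.

```bash
cat > ang.py <<'E'
from m import *
def tubs(f):
    T=cv2.imread(f); h=cv2.cvtColor(T,cv2.COLOR_BGR2HSV); m=cv2.inRange(h,(105,120,40),(130,255,255))
    out=[]
    for c in cv2.findContours(m,0,1)[0]:
        x,y,w,hh=cv2.boundingRect(c)
        if cv2.contourArea(cv2.convexHull(c))>300 and 230<x<380 and 150<y<300:
            P=np.array([plane("top",q,.089)[:2] for q in cv2.convexHull(c)[:,0].astype(float)])
            out.append(cv2.minEnclosingCircle((P*1000).astype('float32')))
    return out
def pointer():
    g=cv2.imread("pics/top0.png").max(2).astype(float); C=[]
    for y in range(303,323):
        r=cv2.GaussianBlur(g[y:y+1],(3,1),0)[0]; row=r[285:330]; th=(row[:6].mean()+r[303:309].mean())/2; i=np.nonzero(row<th)[0]; a,b=i[0],i[-1]
        L=a-1+(row[a-1]-th)/(row[a-1]-row[a]); Rr=b+(th-row[b])/(row[b+1]-row[b]); C.append((285+(L+Rr)/2,y,Rr-L))
    C=np.array(C); P=np.array([plane("top",c[:2],.012)[:2] for c in C]); return C,P
E
python3 - <<'E'
from ang import *
for f in("top0","top6"):
    print(f); t=tubs(f"pics/{f}.png")
    for c,r in t: print(np.round(c,1),round(r,1), "deg from hub",np.degrees(np.arctan2(c[1]-5.4,c[0]-575.8)).round(2),np.hypot(c[0]-575.8,c[1]-5.4).round(1))
C,P=pointer(); print(C[::5],P.mean(0)); k=np.polyfit(P[:,0],P[:,1],1); print("line slope",np.degrees(np.arctan(k[0])),"y at hub",np.polyval(k,.5758))
v=P.mean(0)-[.5758,.0054]; print("dir",np.degrees(np.arctan2(v[1],v[0])))
# hub top circle, z=.084
for f in("top0","top6"):
    T=cv2.imread(f"pics/{f}.png")[210:240,290:318]; h=cv2.cvtColor(T,cv2.COLOR_BGR2HSV); m=((h[...,1]<50)&(h[...,2]>150)).astype('uint8')
    n,l,s,c=cv2.connectedComponentsWithStats(m); k=1+np.argmax(s[1:,4]); print("hub",s[k],plane("top",c[k]+[290,210],.084))
E
```

```text
top0
[523.5  31.1] 25.1 deg from hub 153.77 58.3
[549.1 -46.2] 33.5 deg from hub -117.4 58.1
[600.4  56.2] 26.2 deg from hub 64.14 56.4
[626.  -21.2] 26.2 deg from hub -27.94 56.8
top6
[571.2  63.2] 26.3 deg from hub 94.6 58.0
[577.9 -52.5] 25.5 deg from hub -87.92 58.0
[632.   7.] 26.2 deg from hub 1.63 56.2
[[305.8569832  303.          20.54971519]
 [306.09779412 308.          20.74558824]
 [306.0278481  313.          20.47763713]
 [306.32825521 318.          21.78359375]] [ 0.40188953 -0.00040307]
line slope 1.769172335788747 y at hub 0.004968624334712016
dir -178.08885514728206
hub [  5   6  16  16 199] [0.5760637  0.00553932 0.084     ]
hub [  5   6  16  16 200] [0.57603244 0.00546657 0.084     ]
```

Side tubs and arm pose both put the post at −176.7°, while the pointer is at −178.1°. I'll correct by about 1.4° clockwise.

Emit:
send_rows(
  xyz=[
    [0, -0.6, 0],
    [0, -1.2, 0],
    [0, -1.9, 0],
    [0, -2.5, 0],
    [0, -2.5, 0],
    [0, -2.5, 0],
    [0, -2.5, 0],
    [0, -2.5, 0],
    [0, -2.5, 0],
    [0, -2.5, 0],
  ],
  dr=[
    [0, 0, 0.006],
    [0, 0, 0.012],
    [0, 0, 0.018],
    [0, 0, 0.024],
    [0, 0, 0.024],
    [0, 0, 0.024],
    [0, 0, 0.024],
    [0, 0, 0.024],
    [0, 0, 0.024],
    [0, 0, 0.024],
  ],
)

```text
time: 15.55
position: [0.472, 0.0011, 0.0732]
tool_rot: [3.14, 0.057, 0.001]
ft_force: [-1.1, -1.6, 6.4]
grip_width: 0.103
grip_force: 30.0
```

```bash
python3 - <<'E'
from ang import *
from go import go
go()
p=np.array(get_state()["position"])[:2]-[.5758,.0054]; print(np.hypot(*p),np.degrees(np.arctan2(p[1],p[0])))
ims=[get_image("top").astype(float) for _ in range(6)]; cv2.imwrite("pics/top7.png",np.mean(ims,0)[:,:,::-1].astype('uint8'))
for c,r in tubs("pics/top7.png"): print(np.round(c,1),round(r,1))
h0=plane("top",(303,225),.089)
def posts(f):
    im=cv2.imread(f); hs=cv2.cvtColor(im,cv2.COLOR_BGR2HSV)
    m=((hs[...,1]<85)&(hs[...,2]<190)).astype('uint8')
    n,l,s,c=cv2.connectedComponentsWithStats(m)
    for k in range(1,n):
        if 6<s[k,4]<120:
            P=plane("top",c[k],.085)[:2]-[.576,.0055]; r=np.hypot(*P)
            if .09<r<.12: print(f,c[k].round(1),s[k,4],"r",r.round(4),"deg",np.degrees(np.arctan2(P[1],P[0])).round(2))
posts("pics/top0.png");posts("pics/top7.png")
b=cv2.imread
s=get_image("scene")[:,:,::-1]
cv2.imwrite("pics/c7.png",cv2.resize(s[190:265,340:440],(800,600),interpolation=cv2.INTER_CUBIC))
E
```

```text
t 15.55 p [0.472  0.0011 0.0732] ypsi -87.92 tilt 0.07 F [-1.1 -1.6  6.4] w 8.9 gf 30.0 q7 -1.65
0.10384353201275681 -177.61500318276939
[572.7  62.1] 26.0
[577.  -52.7] 25.5
[631.8   6.8] 26.4
pics/top0.png [327.  178.2] 30 r 0.1022 deg -27.35
pics/top0.png [256.2 201.2] 31 r 0.1018 deg 64.31
pics/top0.png [350.4 248.6] 25 r 0.1049 deg -117.17
pics/top0.png [278.3 272.1] 24 r 0.105 deg 154.19
pics/top7.png [301.6 172.8] 31 r 0.1015 deg 1.76
pics/top7.png [355.9 223.1] 28 r 0.104 deg -88.93
pics/top7.png [250.2 226.6] 29 r 0.1025 deg 93.47
```

View pics/c7.png

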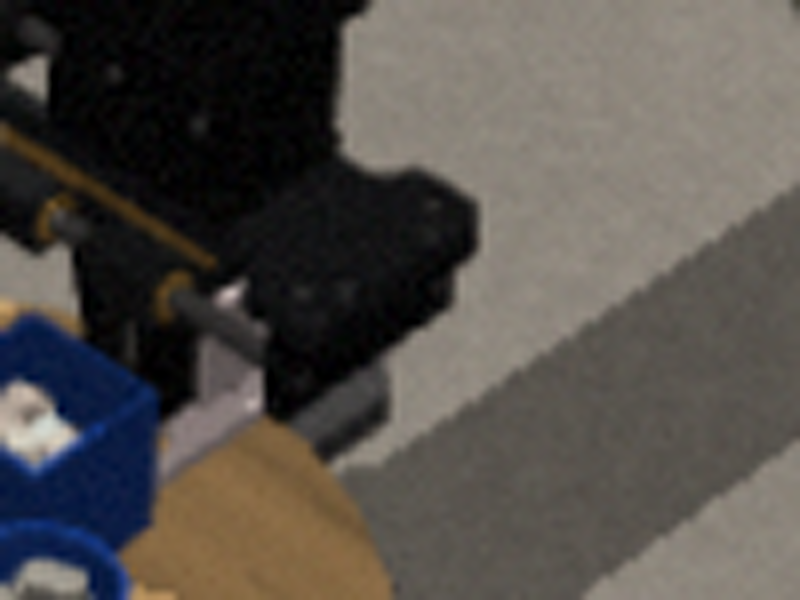

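The crop shows the marker flat on the disc, tab outward over the pointer, with the jaws on the post. The posts' line gives −177.7° to −178.2°, against −178.1° for the pointer. That is aligned, so I'll hold once and hand in.

Emit:
send_rows(
  xyz=[
    [0, 0, 0],
    [0, 0, 0],
    [0, 0, 0],
    [0, 0, 0],
    [0, 0, 0],
    [0, 0, 0],
    [0, 0, 0],
    [0, 0, 0],
    [0, 0, 0],
    [0, 0, 0],
  ],
  dr=[
    [0, 0, 0],
    [0, 0, 0],
    [0, 0, 0],
    [0, 0, 0],
    [0, 0, 0],
    [0, 0, 0],
    [0, 0, 0],
    [0, 0, 0],
    [0, 0, 0],
    [0, 0, 0],
  ],
)

```text
time: 16.73
position: [0.472, 0.0011, 0.0732]
tool_rot: [3.14, 0.057, 0.001]
ft_force: [-1.0, -1.4, 6.1]
grip_width: 0.101
grip_force: 30.0
```

```bash
python3 -c "
from go import *
go(); print(close_job())"
```

```text
t 16.73 p [0.472  0.0011 0.0732] ypsi -87.91 tilt 0.07 F [-1.  -1.4  6.1] w 8.8 gf 30.0 q7 -1.65
the job is handed in; nothing more can be done
None
```

I handed the job in at about 16.7 s: the metal marker lies flat on the turntable with its eye over the square tub's post, and that post measures within about 0.4° of the pointer, held still in the gripper; the carton, tape roll and screwdriver were not touched.

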